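# Find the unlatched tester hatch and push it open

## Robot

A 6-joint arm with a two-finger parallel gripper is mounted at the origin on the work surface. World frame = base frame: x ahead of the robot, y to its left, z up, the work surface at z = 0. Lengths are in m, angles in degrees, forces in N, time in s.
With the tool pointing down it reaches from about 0.375 to 0.925 m from the base axis. Payload 5.7 kg.
Tool frame: the origin (TCP) lies at the very end of the fingers, on their centre line; the grasp point (between the pads) lies grip_point_offset behind it (grip_point_offset is the distance from the TCP to the grasp point, in m); z points along the fingers, y is the direction in which the jaws open and shut (so a half turn about z gives the same grasp; the last joint's range is limited). The gripper opens to 88 mm and grips with 3 to 60 N. Pads are 20 mm wide; open, the fingers measure 115 mm over their backs; the gripper's body (75 mm by 178 mm) begins 61 mm behind the grasp point.
Start: joints at [-76.725, 20.558, 86.54, -0, 72.909, -6.595], TCP at [0.204, -0.564, 0.223] pointing down, gripper open.
Joint ranges: [-170.27, 170.27], [-57.76, 135], [12.27, 136.19], [-55.21, 235.2], [11.17, 155.16], [-170.74, 170.74]. Speed limits (degrees/s): [136.94, 136.94, 180, 180, 180, 180].

## Interface

Orientations are given as a 3x3 rotation matrix whose columns are the frame's x, y, z axes.
In Python, from rig import * gives the robot as it stands.
- The arm moves only by the tool step_arm, never from a script. Its argument "increments" is a list of rows, each an object with "slide": the shift along the tool's x, y, z in m, a list of three; "turn": the turn, a rotation vector about the tool's x, y, z in degrees, a list of three; "fingers": the opening, from 0 (shut) to 1 (fully open). A call has 1 to 8 rows; each row shifts and turns the commanded pose from where the row before left it, along the tool's axes as they then stand; what a row does not reach is not made up. A row lasts 1/10 s, in which the tool goes at most 50 mm and 8.59 degrees, less where a joint would pass 70% of its speed; a pose out of reach is approached as far as the arm can. A call with a gripper value outside its range is refused whole. The fingers move at their own pace and stop on an object; the grip force is fixed at half the most. Time passes only in rows, so rows that do not move let the fingers close. It gives the time, the measured TCP pose, the force and the opening at its end, in the units of the state.
- observe(): the state, without advancing time (a new reading comes with each control period).
- camera(name): name is "side" or "top" or "wrist"; returns the picture (400x640x3 uint8, red, green, blue); there is no depth.
- camera_model(name): a dict with "K" (3x3 intrinsics, pixels), "rvec" (rotation vector, rad) and "tvec" (3), from world to camera coordinates, as OpenCV has them; the wrist camera has in their place "T_tool_cam" (4x4, takes a point from camera to tool coordinates, whose origin is the TCP and whose axes are the flange's). Camera axes: x right, y down, z forward; pixel columns grow to the right and rows downward; lengths in m; the calibration is good to about 2 mm. The wrist camera is an equidistant fisheye: a pixel r from the principal point sees the ray r / f radians off the axis. A picture is of the moment at which its call begins: read the wrist's pose just before it. camera_model takes no time and is no camera call.
- hand_in(): hands the job in, once; it reports no verdict.
Trained networks look in the newest picture that a camera, given by its name, has taken for a name from the list of things; names that differ only in an ending like _2 or _b are one class to them, and where a whole thing is asked for, a point or a joint stands for the part that bears it (a point fixed in the world has none). Each returns a list of dicts, best first, with "confidence" (0 to 1); they miss things now and then, are a little off and sometimes report something else, mostly with a low value. They report only what shows in the picture. A call takes as long as a camera call.
- boxes_of(name, camera): "point" ([x, y, z] in m, in world coordinates, good to about 4 mm: the middle of the surface that is visible of it).
The state is a dict: "time_s": time; "joint_positions": joint angles; "joint_velocities": joint speeds; "tau": joint torques, N m; "position": TCP position; "ee_rot": TCP orientation; "contact_force": force on the tool from outside, world axes, zero at the start; "moment": the same for the moment, N m; "width": finger opening in m.
Only numpy, scipy, OpenCV 4.12 (cv2) and the standard library are available. Lean on these libraries where they do the work, as an engineer would, in place of code of your own. Each camera call takes 0.05 s, during which the arm holds its last target. There are 200 camera calls.

## Task

One of the four identical hatches on top of the orange tester has been left unlatched, and you cannot see which. Press gently on the ribbed pads, one hatch after another, until you find the one that rocks, then push that pad down until the hatch stands fully open, and leave it open. Do not force the latched hatches, and do not move or pick up the pot, box, jar or brush standing around.

Things in the scene. Friction and masses are not known exactly. Their poses are not given: they have to be found in the camera images.
- tester: Orange box fixed to the table, 220 mm (its x) by 440 mm (its y), flat deck 100 mm above the table; place and yaw (within 0.35 rad) vary. Origin: centre of its underside; x points away from the hatches' pressed side, y runs along the row of four hatches, z up. Deck from x = 20 to 110 mm is a plain strip. Each hatch has a pocket 96 mm deep, 89 mm wide, x = -85 to 20 mm.
- hatch_1_pad (a point): Centre of the dark ribbed pad on hatch 1's top face, the point to press; moves with the hatch. Shut, it is at x -59.5, y 157.5, z 100 mm in the tester's frame, axes alike. Hatch: aluminium plate 100 (x) by 84 (y) by 4 mm, flush with the deck. Its pivot pin lies along y, 50 mm from the pad towards +x (73 mm from the near edge, 27 mm from the far one), 2 mm below the top face.
- hatch_1 (a joint): Angle of hatch 1: 0 shut; grows as the pad side sinks and the far edge rises; stop at 0.9 rad, fully open. Unlatched, it sinks under 3 to 6 N at the pad and stays where left; a finger pressed straight down there meets the stop with its tip 40 to 60 mm below the deck. Latched, it gives springily, 1 to 2 mm at 10 N, 4 mm (0.08 rad) at most.
- hatch_2_pad (a point): Centre of the dark ribbed pad on hatch 2's top face, the point to press; moves with the hatch. Shut, it is at x -59.5, y 52.5, z 100 mm in the tester's frame, axes alike. Hatch: aluminium plate 100 (x) by 84 (y) by 4 mm, flush with the deck. Its pivot pin lies along y, 50 mm from the pad towards +x (73 mm from the near edge, 27 mm from the far one), 2 mm below the top face.
- hatch_2 (a joint): Angle of hatch 2: 0 shut; grows as the pad side sinks and the far edge rises; stop at 0.9 rad, fully open. Unlatched, it sinks under 3 to 6 N at the pad and stays where left; a finger pressed straight down there meets the stop with its tip 40 to 60 mm below the deck. Latched, it gives springily, 1 to 2 mm at 10 N, 4 mm (0.08 rad) at most.
- hatch_3_pad (a point): Centre of the dark ribbed pad on hatch 3's top face, the point to press; moves with the hatch. Shut, it is at x -59.5, y -52.5, z 100 mm in the tester's frame, axes alike. Hatch: aluminium plate 100 (x) by 84 (y) by 4 mm, flush with the deck. Its pivot pin lies along y, 50 mm from the pad towards +x (73 mm from the near edge, 27 mm from the far one), 2 mm below the top face.
- hatch_3 (a joint): Angle of hatch 3: 0 shut; grows as the pad side sinks and the far edge rises; stop at 0.9 rad, fully open. Unlatched, it sinks under 3 to 6 N at the pad and stays where left; a finger pressed straight down there meets the stop with its tip 40 to 60 mm below the deck. Latched, it gives springily, 1 to 2 mm at 10 N, 4 mm (0.08 rad) at most.
- hatch_4_pad (a point): Centre of the dark ribbed pad on hatch 4's top face, the point to press; moves with the hatch. Shut, it is at x -59.5, y -157.5, z 100 mm in the tester's frame, axes alike. Hatch: aluminium plate 100 (x) by 84 (y) by 4 mm, flush with the deck. Its pivot pin lies along y, 50 mm from the pad towards +x (73 mm from the near edge, 27 mm from the far one), 2 mm below the top face.
- hatch_4 (a joint): Angle of hatch 4: 0 shut; grows as the pad side sinks and the far edge rises; stop at 0.9 rad, fully open. Unlatched, it sinks under 3 to 6 N at the pad and stays where left; a finger pressed straight down there meets the stop with its tip 40 to 60 mm below the deck. Latched, it gives springily, 1 to 2 mm at 10 N, 4 mm (0.08 rad) at most.
- screw_pot: Bystander: small open steel pot, 36 mm across, 24 mm high, on the plain strip of the tester's deck; origin at the centre of its underside.
- module: Bystander: flat black box 75 x 110 x 28 mm on the table beside the tester's +y end; origin at the centre of its underside.
- jar: Bystander: amber jar 52 mm across, 70 mm high, on the table beside the tester's -y end; origin at the centre of its underside.
- brush: Bystander: hand brush 150 mm long lying on the table between robot and tester; origin under its middle, handle towards its own -x.

How it is judged:
By the outcome, as a careful person would: the job done as asked, in the order asked, and still so for the second after the job is handed in, with the robot touching nothing.
It also fails if it takes over 51 s, if anything falls off the work surface, if the arm or the gripper's body presses on something with over 40 N, if the wrist force passes 120 N, or if a joint passes its speed limit or range.

## Working session

There is one attempt and no reset: what is moved stays moved. The work goes in short steps, Python scripts to look and compute and a tool call to move; the robot and the scene stay as the last step left them, time stands still between calls to the robot, and variables do not carry over. Pictures are saved under pics/ and viewed, about 8 in all and at most 12, crops included, and the job is handed in when it is done.

Besides the shell and the picture viewer there is one more tool, called after ">>>" as name([rows], argument=value, ...), one row to a line, values as JSON. step_arm: Moves the arm, as the interface text tells. Its arguments: {"type":"object","properties":{"increments":{"type":"array"}},"required":["increments"]}

```bash
mkdir -p pics
python3 - <<'E'
from rig import *
import cv2,numpy as np
s=observe();print(s['time_s'],s['position'],np.round(s['ee_rot'],3).tolist(),s['contact_force'],s['width'])
for c in ['top','side']:
    im=camera(c);cv2.imwrite(f'pics/{c}1.png',im[:,:,::-1])
    m=camera_model(c);print(c,np.round(m['tvec'],3))
    for n in ['hatch_1_pad','tester','screw_pot'] if c=='top' else ['hatch_1_pad']:
        for d in boxes_of(n,c): print(n,np.round(d['point'],4),round(d['confidence'],2))
E
```

```text
0.0 [ 0.20375639 -0.5636326   0.22181709] [[0.94, 0.34, -0.0], [0.34, -0.94, 0.002], [0.0, -0.002, -1.0]] [-1.09278366  0.11629831  0.05853323] 0.08800611934451469
top [0.063 0.578 0.984]
hatch_1_pad [0.5646 0.25   0.099 ] 0.88
tester [0.5994 0.0877 0.102 ] 0.56
screw_pot [0.5724 0.0392 0.1004] 0.74
screw_pot [0.6867 0.12   0.1118] 0.43
side [0.49  0.293 0.674]
hatch_1_pad [0.5585 0.2566 0.0986] 0.81
```

View pics/top1.png

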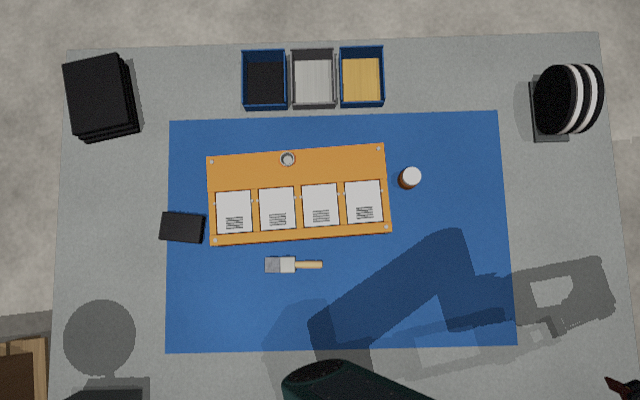

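View pics/side1.png

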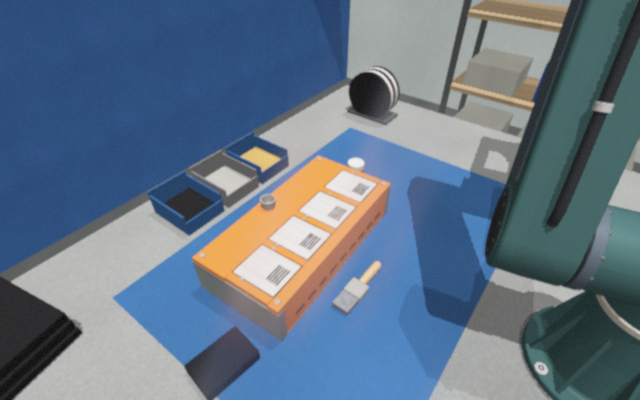

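The top view shows the tester's deck corners at about (206,156), (383,143), (391,231), (210,246). The pads are at about (235,224), (277,219), (320,215) and (364,211), with hatch 1 on the left (+y). The pot is at (288,159), the brush at (293,265), the module at (182,227) and the jar at (410,177). Next I'll fit the tester pose to the white plates.

```bash
cat > h.py <<'E'
import cv2,numpy as np
from rig import *
def plane(c,uv,z):
    m=camera_model(c);R=cv2.Rodrigues(np.array(m['rvec'],float))[0];t=np.array(m['tvec'],float)
    C=-R.T@t;d=R.T@np.linalg.inv(m['K'])@np.array([uv[0],uv[1],1.]);return C+d*(z-C[2])/d[2]
def fit(P,W):
    P=np.array(P)[:,:2];W=np.array(W)[:,:2];p=P.mean(0);w=W.mean(0)
    A=P-p;B=W-w;a=np.arctan2((A[:,0]*B[:,1]-A[:,1]*B[:,0]).sum(),(A*B).sum())
    R=np.array([[np.cos(a),-np.sin(a)],[np.sin(a),np.cos(a)]]);o=w-R@p
    return a,o,R,(P@R.T+o-W)
YS=[.1575,.0525,-.0525,-.1575]
E
python3 - <<'E'
from h import *
for c in ['top','side']:
    im=cv2.imread(f'pics/{c}1.png');hsv=cv2.cvtColor(im,cv2.COLOR_BGR2HSV)
    m=((hsv[...,1]<60)&(hsv[...,2]>170)).astype(np.uint8)
    W=[]
    for k in cv2.findContours(m,cv2.RETR_EXTERNAL,cv2.CHAIN_APPROX_NONE)[0]:
        if cv2.contourArea(k)<400: continue
        M=cv2.moments(cv2.convexHull(k));u=(M['m10']/M['m00'],M['m01']/M['m00'])
        w=plane(c,u,.1)
        print(c,np.round(u,1),np.round(w,4),cv2.contourArea(k))
        if .4<w[0]<.75 and abs(w[1])<.4: W.append(w)
    W.sort(key=lambda w:-w[1])
    if len(W)==4:
        a,o,R,r=fit([(-.0325,y) for y in YS],W);print(c,'yaw',np.degrees(a),'o',o,'res',np.round(r,4).tolist())
        print(np.round([R@[-.0595,y]+o for y in YS],4).tolist())
C=[(206,156),(383,143),(391,231),(210,246)]
a,o,R,r=fit([(.11,.22),(.11,-.22),(-.11,-.22),(-.11,.22)],[plane('top',u,.1) for u in C])
print(np.degrees(a),o,np.round(r,4).tolist())
E
```

```text
top [233.4 211.5] [0.5592 0.25   0.1   ] 1288.0
top [276.5 208.1] [0.5646 0.1452 0.1   ] 1289.0
top [319.9 204.7] [0.5699 0.0402 0.1   ] 1298.5
top [363.2 201.3] [ 0.5751 -0.0646  0.1   ] 1301.5
top yaw 2.882267418759875 o [0.5996726  0.09436627] res [[0.0001, 0.0], [-0.0001, -0.0001], [-0.0001, 0.0001], [0.0001, 0.0]]
[[0.5323, 0.2487], [0.5376, 0.1438], [0.5429, 0.0389], [0.5482, -0.0659]]
side [455.1 389.6] [0.1834 0.2473 0.1   ] 583.5
side [486.  355.3] [0.1645 0.1677 0.1   ] 1006.5
side [351.2 292.5] [0.3997 0.1977 0.1   ] 564.0
side [533.3 285.8] [ 0.1389 -0.0178  0.1   ] 817.5
side [266.9 269.7] [0.558  0.2518 0.1   ] 1824.5
side [299.7 237. ] [0.5629 0.1472 0.1   ] 1394.0
side [327.2 209.2] [0.5685 0.0422 0.1   ] 1084.0
side [627.2 191.5] [ 0.0282 -0.4468  0.1   ] 819.5
side [351.1 185.4] [ 0.5735 -0.0633  0.1   ] 867.5
side [226.8 179.7] [0.8342 0.1051 0.1   ] 596.0
side [237.7 250.7] [0.6386 0.2519 0.1   ] 27043.5
side [529.1  50.1] [ 0.4788 -1.3474  0.1   ] 1030.0
side [378.3  13.2] [ 1.3209 -1.466   0.1   ] 683.5
2.7881684538871334 [0.59907531 0.09431707] [[-0.0007, 0.0017], [0.0017, -0.0011], [-0.0017, -0.0029], [0.0008, 0.0024]]
```

>>> step_arm([
  {"slide": [0.038, -0.027, 0], "turn": [0, 0, 0], "fingers": 0},
  {"slide": [0.038, -0.027, 0], "turn": [0, 0, 0], "fingers": 0},
  {"slide": [0.038, -0.027, 0], "turn": [0, 0, 0], "fingers": 0},
  {"slide": [0.038, -0.027, 0], "turn": [0, 0, 0], "fingers": 0},
  {"slide": [0.038, -0.027, 0], "turn": [0, 0, 0], "fingers": 0},
  {"slide": [0.038, -0.027, 0], "turn": [0, 0, 0], "fingers": 0},
  {"slide": [0.038, -0.027, 0], "turn": [0, 0, 0], "fingers": 0},
  {"slide": [0.038, -0.027, 0], "turn": [0, 0, 0], "fingers": 0},
])

```text
time_s: 1.1
position: [0.4172, -0.2562, 0.2229]
ee_rot: [[0.941, 0.34, 0.0], [0.34, -0.941, -0.0], [0.0, 0.0, -1.0]]
contact_force: [0.8, -0.4, 0.0]
width: 0.0276
```

>>> step_arm([
  {"slide": [0.038, -0.027, 0], "turn": [0, 0, 0], "fingers": 0},
  {"slide": [0.038, -0.027, 0], "turn": [0, 0, 0], "fingers": 0},
  {"slide": [0.038, -0.027, 0], "turn": [0, 0, 0], "fingers": 0},
  {"slide": [0.038, -0.027, 0], "turn": [0, 0, 0], "fingers": 0},
  {"slide": [0.038, -0.027, 0], "turn": [0, 0, 0], "fingers": 0},
  {"slide": [0, 0, 0], "turn": [0, 0, 8.5], "fingers": 0},
  {"slide": [0, 0, 0], "turn": [0, 0, 8.5], "fingers": 0},
  {"slide": [0, 0, 0], "turn": [0, 0, 0], "fingers": 0},
])

```text
time_s: 1.9
position: [0.5493, -0.0656, 0.2225]
ee_rot: [[0.999, 0.05, -0.0], [0.05, -0.999, 0.0], [-0.0, -0.0, -1.0]]
contact_force: [-0.4, -0.4, 0.1]
width: 0.0001
```

```bash
cat >> h.py <<'E'
PADS=[(.5323,.2487),(.5376,.1438),(.5429,.0389),(.5482,-.0659)]
def rep(n):
    s=observe();R=np.array(s['ee_rot']);p=np.array(s['position'])
    print(round(s['time_s'],2),p.round(4),'yaw',np.degrees(np.arctan2(R[1,0],R[0,0])).round(2),'tilt',R[:,2].round(4),'F',np.round(s['contact_force'],2),'w',round(s['width'],4))
    print('to pad',n,'tool axes',(R.T@(np.array([*PADS[n-1],.1])-p)).round(4))
E
python3 -c "
from h import *
rep(4)
import rig;print(getattr(rig,'grip_point_offset',None))"
```

```text
1.9 [ 0.5493 -0.0656  0.2225] yaw 2.86 tilt [-3.e-04  1.e-04 -1.e+00] F [-0.43 -0.38  0.14] w 0.0001
to pad 4 tool axes [-0.0011  0.0002  0.1225]
0.0187
```

>>> step_arm([
  {"slide": [-0.001, 0, 0.04], "turn": [0, 0, 0], "fingers": 0},
  {"slide": [0, 0, 0.04], "turn": [0, 0, 0], "fingers": 0},
  {"slide": [0, 0, 0.025], "turn": [0, 0, 0], "fingers": 0},
  {"slide": [0, 0, 0.01], "turn": [0, 0, 0], "fingers": 0},
  {"slide": [0, 0, 0.003], "turn": [0, 0, 0], "fingers": 0},
  {"slide": [0, 0, 0], "turn": [0, 0, 0], "fingers": 0},
])

```text
time_s: 2.5
position: [0.5488, -0.0666, 0.1053]
ee_rot: [[0.999, 0.051, 0.001], [0.051, -0.999, -0.0], [0.001, 0.0, -1.0]]
contact_force: [1.0, 0.7, 0.4]
width: 0.0005
```

>>> step_arm([
  {"slide": [0, 0, 0.001], "turn": [0, 0, 0], "fingers": 0},
  {"slide": [0, 0, 0.001], "turn": [0, 0, 0], "fingers": 0},
  {"slide": [0, 0, 0.001], "turn": [0, 0, 0], "fingers": 0},
  {"slide": [0, 0, 0], "turn": [0, 0, 0], "fingers": 0},
])

```text
time_s: 2.9
position: [0.5484, -0.0663, 0.1021]
ee_rot: [[0.999, 0.05, 0.001], [0.05, -0.999, -0.0], [0.001, 0.0, -1.0]]
contact_force: [-0.1, -0.1, 0.5]
width: 0.0008
```

>>> step_arm([
  {"slide": [0, 0, 0.001], "turn": [0, 0, 0], "fingers": 0},
  {"slide": [0, 0, 0.001], "turn": [0, 0, 0], "fingers": 0},
  {"slide": [0, 0, 0], "turn": [0, 0, 0], "fingers": 0},
])

```text
time_s: 3.2
position: [0.5484, -0.0663, 0.0999]
ee_rot: [[0.999, 0.05, 0.0], [0.05, -0.999, 0.0], [0.0, -0.0, -1.0]]
contact_force: [-1.2, -0.5, 3.0]
width: 0.0005
```

>>> step_arm([
  {"slide": [0, 0, 0.0005], "turn": [0, 0, 0], "fingers": 0},
  {"slide": [0, 0, 0.0005], "turn": [0, 0, 0], "fingers": 0},
  {"slide": [0, 0, 0], "turn": [0, 0, 0], "fingers": 0},
])

```text
time_s: 3.5
position: [0.5483, -0.0663, 0.0995]
ee_rot: [[0.999, 0.05, 0.0], [0.05, -0.999, -0.0], [0.0, 0.0, -1.0]]
contact_force: [-2.3, -0.0, 8.8]
width: 0.0001
```

Hatch 4 holds 8.8 N with less than 1 mm of give, so it is latched. On to hatch 3.

>>> step_arm([
  {"slide": [0, 0, -0.015], "turn": [0, 0, 0], "fingers": 0},
  {"slide": [0, -0.035, 0], "turn": [0, 0, 0], "fingers": 0},
  {"slide": [0, -0.035, 0], "turn": [0, 0, 0], "fingers": 0},
  {"slide": [0, -0.035, 0], "turn": [0, 0, 0], "fingers": 0},
  {"slide": [0, 0, 0.008], "turn": [0, 0, 0], "fingers": 0},
  {"slide": [0, 0, 0.004], "turn": [0, 0, 0], "fingers": 0},
  {"slide": [0, 0, 0.001], "turn": [0, 0, 0], "fingers": 0},
  {"slide": [0, 0, 0], "turn": [0, 0, 0], "fingers": 0},
])

```text
time_s: 4.3
position: [0.5429, 0.0376, 0.1004]
ee_rot: [[0.999, 0.049, -0.001], [0.049, -0.999, -0.0], [-0.001, 0.0, -1.0]]
contact_force: [-0.6, -0.5, -0.5]
width: 0.0007
```

>>> step_arm([
  {"slide": [0, 0, 0.001], "turn": [0, 0, 0], "fingers": 0},
  {"slide": [0, 0, 0.0005], "turn": [0, 0, 0], "fingers": 0},
  {"slide": [0, 0, 0], "turn": [0, 0, 0], "fingers": 0},
])

```text
time_s: 4.6
position: [0.5432, 0.0378, 0.0994]
ee_rot: [[0.999, 0.05, 0.0], [0.05, -0.999, -0.001], [0.0, 0.001, -1.0]]
contact_force: [-1.2, -2.3, 1.8]
width: 0.0
```

>>> step_arm([
  {"slide": [0, 0, 0.0005], "turn": [0, 0, 0], "fingers": 0},
  {"slide": [0, 0, 0], "turn": [0, 0, 0], "fingers": 0},
])

```text
time_s: 4.8
position: [0.5433, 0.0382, 0.0989]
ee_rot: [[0.999, 0.05, 0.001], [0.05, -0.999, -0.0], [0.001, 0.0, -1.0]]
contact_force: [0.7, -1.9, 2.9]
width: 0.0002
```

>>> step_arm([
  {"slide": [0, 0, 0.001], "turn": [0, 0, 0], "fingers": 0},
  {"slide": [0, 0, 0], "turn": [0, 0, 0], "fingers": 0},
])

```text
time_s: 5.0
position: [0.5432, 0.0385, 0.0977]
ee_rot: [[0.999, 0.05, 0.001], [0.05, -0.999, -0.0], [0.001, 0.0, -1.0]]
contact_force: [0.1, -2.7, 2.6]
width: 0.0004
```

>>> step_arm([
  {"slide": [0, 0, 0.0005], "turn": [0, 0, 0], "fingers": 0},
  {"slide": [0, 0, 0], "turn": [0, 0, 0], "fingers": 0},
])

```text
time_s: 5.2
position: [0.5432, 0.0386, 0.0972]
ee_rot: [[0.999, 0.05, 0.0], [0.05, -0.999, 0.0], [0.0, -0.0, -1.0]]
contact_force: [-0.2, -2.8, 3.6]
width: 0.0007
```

Hatch 3 sinks at a near-constant 3 N, so it looks unlatched. I'll push further in small steps.

>>> step_arm([
  {"slide": [0, 0, 0.001], "turn": [0, 0, 0], "fingers": 0},
  {"slide": [0, 0, 0.001], "turn": [0, 0, 0], "fingers": 0},
  {"slide": [0, 0, 0], "turn": [0, 0, 0], "fingers": 0},
])

```text
time_s: 5.5
position: [0.5432, 0.0387, 0.0951]
ee_rot: [[0.999, 0.05, 0.0], [0.05, -0.999, 0.0], [0.0, -0.0, -1.0]]
contact_force: [1.6, -1.9, 2.0]
width: 0.0006
```

>>> step_arm([
  {"slide": [0, 0, 0.001], "turn": [0, 0, 0], "fingers": 0},
  {"slide": [0, 0, 0.001], "turn": [0, 0, 0], "fingers": 0},
  {"slide": [0, 0, 0.001], "turn": [0, 0, 0], "fingers": 0},
  {"slide": [0, 0, 0], "turn": [0, 0, 0], "fingers": 0},
])

```text
time_s: 5.9
position: [0.5431, 0.0388, 0.0921]
ee_rot: [[0.999, 0.05, 0.0], [0.05, -0.999, 0.0], [0.0, -0.0, -1.0]]
contact_force: [0.5, -1.0, 2.9]
width: 0.0006
```

It rocks: hatch 3 is down 8 mm at 3 N. Pushing it down to the stop.

>>> step_arm([
  {"slide": [0, 0, 0.004], "turn": [0, 0, 0], "fingers": 0},
  {"slide": [0, 0, 0.004], "turn": [0, 0, 0], "fingers": 0},
  {"slide": [0, 0, 0.004], "turn": [0, 0, 0], "fingers": 0},
  {"slide": [0, 0, 0.004], "turn": [0, 0, 0], "fingers": 0},
  {"slide": [0, 0, 0.004], "turn": [0, 0, 0], "fingers": 0},
  {"slide": [0, 0, 0.004], "turn": [0, 0, 0], "fingers": 0},
  {"slide": [0, 0, 0.004], "turn": [0, 0, 0], "fingers": 0},
  {"slide": [0, 0, 0], "turn": [0, 0, 0], "fingers": 0},
])

```text
time_s: 6.7
position: [0.5418, 0.0386, 0.0632]
ee_rot: [[0.999, 0.05, -0.002], [0.05, -0.999, 0.0], [-0.002, -0.0, -1.0]]
contact_force: [-0.9, 0.2, 0.3]
width: 0.0005
```

>>> step_arm([
  {"slide": [0, 0, 0.002], "turn": [0, 0, 0], "fingers": 0},
  {"slide": [0, 0, 0.002], "turn": [0, 0, 0], "fingers": 0},
  {"slide": [0, 0, 0], "turn": [0, 0, 0], "fingers": 0},
])

```text
time_s: 7.0
position: [0.5427, 0.0386, 0.0599]
ee_rot: [[0.999, 0.05, -0.0], [0.05, -0.999, 0.0], [-0.0, -0.0, -1.0]]
contact_force: [-0.1, -0.4, 0.9]
width: 0.0005
```

>>> step_arm([
  {"slide": [0, 0, 0.002], "turn": [0, 0, 0], "fingers": 0},
  {"slide": [0, 0, 0.002], "turn": [0, 0, 0], "fingers": 0},
  {"slide": [0, 0, 0], "turn": [0, 0, 0], "fingers": 0},
])

```text
time_s: 7.3
position: [0.5427, 0.0386, 0.0559]
ee_rot: [[0.999, 0.05, -0.001], [0.05, -0.999, 0.0], [-0.001, -0.0, -1.0]]
contact_force: [-0.2, -0.6, 1.5]
width: 0.0004
```

>>> step_arm([
  {"slide": [0, 0, 0.001], "turn": [0, 0, 0], "fingers": 0},
  {"slide": [0, 0, 0.001], "turn": [0, 0, 0], "fingers": 0},
  {"slide": [0, 0, 0], "turn": [0, 0, 0], "fingers": 0},
])

```text
time_s: 7.6
position: [0.5429, 0.0386, 0.0541]
ee_rot: [[0.999, 0.05, -0.0], [0.05, -0.999, 0.0], [-0.0, -0.0, -1.0]]
contact_force: [-0.7, -0.5, 1.7]
width: 0.0005
```

>>> step_arm([
  {"slide": [0, 0, 0.001], "turn": [0, 0, 0], "fingers": 0},
  {"slide": [0, 0, 0.001], "turn": [0, 0, 0], "fingers": 0},
  {"slide": [0, 0, 0], "turn": [0, 0, 0], "fingers": 0},
])

```text
time_s: 7.9
position: [0.5428, 0.0386, 0.052]
ee_rot: [[0.999, 0.05, -0.0], [0.05, -0.999, 0.0], [-0.0, -0.0, -1.0]]
contact_force: [-1.6, -0.1, 1.5]
width: 0.0005
```

>>> step_arm([
  {"slide": [0, 0, 0.001], "turn": [0, 0, 0], "fingers": 0},
  {"slide": [0, 0, 0.001], "turn": [0, 0, 0], "fingers": 0},
  {"slide": [0, 0, 0], "turn": [0, 0, 0], "fingers": 0},
])

```text
time_s: 8.2
position: [0.5428, 0.0386, 0.0502]
ee_rot: [[0.999, 0.05, -0.0], [0.05, -0.999, 0.0], [-0.0, -0.0, -1.0]]
contact_force: [-2.4, -0.5, 5.1]
width: 0.0004
```

>>> step_arm([
  {"slide": [0, 0, 0.001], "turn": [0, 0, 0], "fingers": 0},
  {"slide": [0, 0, 0], "turn": [0, 0, 0], "fingers": 0},
])

```text
time_s: 8.4
position: [0.5427, 0.0386, 0.0497]
ee_rot: [[0.999, 0.05, -0.0], [0.05, -0.999, 0.0], [-0.0, -0.0, -1.0]]
contact_force: [-2.5, 0.1, 10.0]
width: 0.0003
```

>>> step_arm([
  {"slide": [0, 0, 0.0005], "turn": [0, 0, 0], "fingers": 0},
  {"slide": [0, 0, 0], "turn": [0, 0, 0], "fingers": 0},
])

```text
time_s: 8.6
position: [0.5428, 0.0386, 0.0495]
ee_rot: [[0.999, 0.05, -0.0], [0.05, -0.999, -0.0], [-0.0, -0.0, -1.0]]
contact_force: [-4.4, 0.6, 12.6]
width: 0.0005
```

The force rises against the stop at 50 mm depth, where geometry predicts it. Retreating straight up.

>>> step_arm([
  {"slide": [0, 0, -0.005], "turn": [0, 0, 0], "fingers": 0},
  {"slide": [0, 0, -0.02], "turn": [0, 0, 0], "fingers": 0},
  {"slide": [0, 0, -0.04], "turn": [0, 0, 0], "fingers": 0},
  {"slide": [0, 0, -0.04], "turn": [0, 0, 0], "fingers": 0},
  {"slide": [0, 0, -0.04], "turn": [0, 0, 0], "fingers": 0},
  {"slide": [0, 0, -0.04], "turn": [0, 0, 0], "fingers": 0},
  {"slide": [0, 0.03, 0], "turn": [0, 0, 0], "fingers": 0},
  {"slide": [0, 0.04, 0], "turn": [0, 0, 0], "fingers": 0},
])

```text
time_s: 9.4
position: [0.5476, -0.0309, 0.2355]
ee_rot: [[0.999, 0.053, 0.004], [0.053, -0.999, -0.0], [0.004, 0.0, -1.0]]
contact_force: [0.8, -0.6, -0.1]
width: 0.0006
```

>>> step_arm([
  {"slide": [0, 0.04, 0], "turn": [0, 0, 0], "fingers": 0},
  {"slide": [0, 0.04, 0], "turn": [0, 0, 0], "fingers": 0},
  {"slide": [0, 0.04, 0], "turn": [0, 0, 0], "fingers": 0},
  {"slide": [0, 0.04, 0], "turn": [0, 0, 0], "fingers": 0},
  {"slide": [0, 0.04, 0], "turn": [0, 0, 0], "fingers": 0},
  {"slide": [0, 0, 0], "turn": [0, 0, 0], "fingers": 0},
])

```text
time_s: 10.0
position: [0.5569, -0.2361, 0.2333]
ee_rot: [[0.999, 0.046, 0.001], [0.046, -0.999, -0.002], [0.001, 0.002, -1.0]]
contact_force: [-0.0, 0.4, -0.2]
width: 0.0004
```

Run:
```python
from h import *
rep(3)
a=camera('side')[130:350,140:440,::-1];b=camera('top')[120:280,140:440,::-1]
cv2.imwrite('pics/end.png',np.vstack([cv2.resize(a,None,fx=1.4,fy=1.4),cv2.resize(b,None,fx=1.4,fy=1.4)]))
```

```text
10.0 [ 0.5569 -0.2361  0.2333] yaw 2.64 tilt [ 8.0e-04 -2.3e-03 -1.0e+00] F [-0.01  0.44 -0.21] w 0.0004
to pad 3 tool axes [-0.0014 -0.2756  0.1327]
```

View pics/end.png

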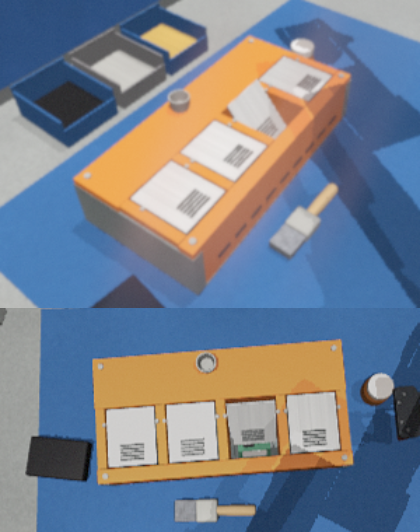

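The final picture shows hatch 3 tilted open, with its pad deep in the pocket at crop (252,436). The other three hatches are flush, and the pot, box, jar and brush have not moved.

```bash
python3 -c "
from rig import *
print(hand_in())"
```

```text
the job is handed in; nothing more can be done
None
```

The unlatched hatch was hatch 3. I pushed it down to its stop, left it open and handed the job in at about 10 s, well under the 51 s limit.

- **Hatch 4 (pressed first):** it held 8.8 N with less than 1 mm of give, so I took it as latched and backed off.
- **Hatch 3:** it sank steadily under about 3 N. I then pushed it until the force rose to 12.6 N with the fingertip 50.5 mm below the deck. Geometry puts the stop at about 49 mm.
- **Hatches 1 and 2:** I did not press these, because the loose hatch was already found.

**Last checks:** The side and top pictures show hatch 3 tilted open and the other three flush. The pot, box, jar and brush look unmoved. The arm is clear, with close to zero contact force.

I did not measure the final hatch angle from the pictures. That it is fully open rests on the force and depth at the stop. No checks failed or disagreed.

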